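Load the round blank and present its die to the press

TASK

Put the round blank into the die that has the round recess, seated flat on the recess floor, and let go of it. Then grip that die by its sides, lift it clear of its board with the blank lying in it, and finish while holding it still and level in the air, its underside about 15 cm above the bench top, ready to go to the press; keep it level on the way, do not set it down or let go at the end. Leave the square die, the square blank and the rest of the bench as they are.

Things in the scene. Friction and masses are not known exactly. Their poses are not given: they have to be found in the camera images.
- round_die: steel die block, 58 x 58 mm and 30 mm high, about 0.7 kg, standing loose on the plywood board; in its top a round recess 45.5 mm across and 8 mm deep with a 1.5 mm chamfer at its mouth and a darker floor. Origin at the centre of its underside, z up, x and y square to its side faces. It is lifted by two side faces that look away from each other.
- round_die_hole0 (a point): centre of the round recess's mouth, 30 mm above the die's underside; the centre of a fully seated blank lies exactly here
- round_blank: plain aluminium disc 44 mm in diameter, 16 mm thick, about 66 g, lying flat on the bench. Origin at the centre of its underside, z up. Seated in the recess it stands 8 mm proud of the die's top.
- round_blank_center (a point): middle of the round blank, 8 mm above its underside
- die_board: fixed plywood board 120 x 280 mm, 18 mm thick, flat on the bench, on which the two dies stand about 150 mm apart (centres) along its long side, each turned a little. Origin at the centre of its underside; y along its long side.
- square_die: the other steel die block, also 58 x 58 x 30 mm, with a square recess 39.5 mm wide; not used, leave alone. Origin at the centre of its underside.
- square_blank: plain aluminium square blank 38 x 38 x 16 mm lying on the bench; not used, leave alone. Origin at the centre of its underside.
- spacer: loose steel spacer ring, 30 mm across, 14 mm high, lying between the two blanks; leave alone. Origin at the centre of its underside.
- hammer: hammer lying on the bench at the robot's right; leave alone
- wrench: wrench lying on the far part of the bench; leave alone
- screwdriver: screwdriver lying at the robot's left; leave alone
- jar: amber jar, 64 mm across, 85 mm high, standing far right; leave alone
- tin: tin can, 74 mm across, 100 mm high, standing far left; leave alone
Not all that is in view belongs to the job. What is shaped like the round_blank but brown or orange is not meant.

How it is judged:
On the way:
1. the round blank is seated in the round recess of its die, let go of, with the die still on its board (distance between round_blank_center and round_die_hole0 below 0.003 m and angle between the z axis of round_blank and the z axis of round_die, either way round below 0.06 rad and contact force between the fingers and round_blank below 0.05 N and contact force between round_die and die_board above 1 N and height (world z) of round_die below 0.025 m), for 0.2 s.
At the end, for the whole second after the job is handed in: The fingers alone hold the round die (over 2 N), underside 11 to 21 cm above the bench, level within 0.1 rad, still (0.03 m/s, 0.2 rad/s); the round blank, not gripped, is seated in it (centre within 3 mm of the recess mouth's centre, parallel within 0.06 rad) (distance between round_blank_center and round_die_hole0 below 0.003 m and angle between the z axis of round_blank and the z axis of round_die, either way round below 0.06 rad and height (world z) of round_die between 0.11 and 0.21 m and angle between round_die's own z axis and vertical below 0.1 rad and linear speed of round_die below 0.03 m/s and angular speed of round_die below 0.2 rad/s and contact force between the fingers and round_die above 2 N and contact force between the fingers and round_blank below 0.1 N and contact force between round_die and die_board below 0.05 N and contact force between round_die and square_die below 0.05 N); the arm keeps its last pose, push and grip.
It fails at once if the round die tips more than 0.35 rad (angle between round_die's own z axis and vertical above 0.35 rad).
It fails at once if the square die or the square blank is shifted more than 3 cm or tipped over (distance of any of square_die, square_blank from where it was at the start of the episode above 0.03 m or angle between any of square_die, square_blank's own z axis and vertical above 0.5 rad).
It fails at once if another thing on the bench is shifted more than 5 cm or knocked over (distance of any of spacer, hammer, wrench, screwdriver, jar, tin from where it was at the start of the episode above 0.05 m or angle between any of jar, tin's own z axis and vertical above 0.5 rad).
It also fails if it takes over 48 s, if anything falls off the work surface, if the arm or the gripper's body presses on something with over 40 N, if the wrist force passes 120 N, or if a joint passes its speed limit or range.

ROBOT

A 6-joint arm with a two-finger parallel gripper is mounted at the origin on the work surface. World frame = base frame: x ahead of the robot, y to its left, z up, the work surface at z = 0. Lengths are in m, angles in rad, forces in N, time in s.
With the tool pointing down it reaches from about 0.425 to 0.95 m from the base axis. Payload 14.7 kg.
Tool frame: the origin (TCP) lies at the very end of the fingers, on their centre line; the grasp point (between the pads) lies 19 mm behind it; z points along the fingers, y is the direction in which the jaws open and shut (so a half turn about z gives the same grasp; the last joint's range is limited). The gripper opens to 85 mm and grips with 20 to 120 N. Pads are 22 mm wide; open, the fingers measure 114 mm over their backs; the gripper's body (76 mm by 85 mm) begins 54 mm behind the grasp point. The pads swing forward as they close: fully open they stand 13 mm farther back than shut.
Start: joints at [-1.363, 0.48, 1.596, -0, 1.065, -0.047], TCP at [0.164, -0.629, 0.2] pointing down, gripper open.
Joint ranges: [-2.75, 2.75], [-0.82, 2.05], [0.23, 2.67], [-1.56, 4.7], [0.09, 2.69], [-2.92, 2.92]. Speed limits (rad/s): [1.89, 1.89, 2.39, 3.01, 3.01, 3.01].

INTERFACE

Orientations are given as a 3x3 rotation matrix whose columns are the frame's x, y, z axes.
In Python, from cell import r gives the robot as it stands.
- The arm moves only by the shell command python3 -m inch 'ROWS' [OPENING] [FORCE]. ROWS is JSON, a list of rows, each a list of 6 numbers: the shift along the tool's x, y, z as a fraction of full scale, then the turn, a rotation vector about the tool's x, y, z as a fraction of full scale. A call has 1 to 10 rows; each row is the pose to reach, as a shift and turn from the pose commanded when the call began, along the tool's axes at that moment; what a row does not reach only later rows make up. Full scale, the value 1, is 0.1 m for a shift and pi/2 rad for a turn. A row lasts 1/8 s, in which the tool goes at most 62.5 mm and 10.7 degrees, less where a joint would pass 70% of its speed; a pose out of reach is approached as far as the arm can. A call with a number of a shift or a turn outside -1 to 1 is refused whole. A call with a gripper value outside its range is refused whole. OPENING is the closure in counts, from 0 (fully open) to 255 (shut), set as the call begins (- or left out, the last holds). The fingers move at their own pace and stop on an object; FORCE is the grip in N (left out, the last holds). Time passes only in rows, so rows that repeat a pose let the fingers close. It gives the time, the measured TCP pose, the force and the opening at its end, in the units of the state.
- r.observe(): the state, without advancing time (a new reading comes with each control period).
- r.get_image(name): name is "scene" or "top" or "wrist"; returns the picture (384x512x3 uint8, red, green, blue); there is no depth.
- r.get_calibration(name): a dict with "fx", "fy", "cx", "cy" (pixels), "cam_to_world" (4x4, takes a point from camera to world coordinates). Camera axes: x right, y down, z forward; pixel columns grow to the right and rows downward; lengths in m; the calibration is good to about 2 mm. A picture is of the moment at which its call begins: read the wrist's pose just before it. get_calibration takes no time and is no camera call; for the wrist camera it gives the pose at the moment of the call.
- r.close_job(): hands the job in, once; it reports no verdict.
The state is a dict: "time_s": time; "joints": joint angles; "qvel": joint speeds; "joint_efforts": joint torques, N m; "ee_pos": TCP position; "tcp_rot": TCP orientation; "wrist_force": force on the tool from outside, world axes, zero at the start; "ft_torque": the same for the moment, N m; "grip_width": finger opening in m.
Only numpy, scipy, OpenCV 4.12 (cv2) and the standard library are available. Lean on these libraries where they do the work, as an engineer would, in place of code of your own. Each camera call takes 0.05 s, during which the arm holds its last target. There are 200 camera calls.

## Working session

There is one attempt and no reset: what is moved stays moved. The work goes in short steps, Python scripts to look and compute and a shell command to move; the robot and the scene stay as the last step left them, time stands still between calls to the robot, and variables do not carry over. Pictures are saved under pics/ and viewed, about 8 in all and at most 12, crops included, and the job is handed in when it is done.

```bash
mkdir -p pics; ls; cat > h.py <<'E'
import numpy as np, cv2
from cell import r
def snap(n,f):
    c=r.get_calibration(n); im=r.get_image(n)
    cv2.imwrite(f'pics/{f}.png',cv2.cvtColor(im,cv2.COLOR_RGB2BGR)); np.savez(f'pics/{f}.npz',im=im,M=c['cam_to_world'],k=[c['fx'],c['fy'],c['cx'],c['cy']])
def load(f):
    d=np.load(f'pics/{f}.npz'); return d['im'],d['M'],d['k']
def ray(f,uv):
    im,M,k=load(f); d=M[:3,:3]@np.array([(uv[0]-k[2])/k[0],(uv[1]-k[3])/k[1],1.]); return M[:3,3],d/np.linalg.norm(d)
def onz(f,uv,z):
    o,d=ray(f,uv); return o+d*(z-o[2])/d[2]
def tri(f1,u1,f2,u2):
    o1,d1=ray(f1,u1);o2,d2=ray(f2,u2); s=np.linalg.lstsq(np.c_[d1,-d2],o2-o1,rcond=None)[0]
    a,b=o1+s[0]*d1,o2+s[1]*d2; return (a+b)/2,np.linalg.norm(a-b)
E
python3 - <<'E'
from h import *
np.set_printoptions(precision=4,suppress=True)
snap('top','t0');snap('scene','s0')
s=r.observe();print(s)
for f in('t0','s0'):
    _,M,k=load(f);print(M,k)
a=cv2.imread('pics/t0.png');b=cv2.imread('pics/s0.png')
E
```

```text
pics
{'time_s': 0.1, 'joints': array([-1.3626,  0.4808,  1.5968, -0.    ,  1.0651, -0.0466]), 'qvel': array([ 0.    ,  0.0005, -0.0013, -0.0006, -0.0006,  0.0008]), 'joint_efforts': array([  0.0006, -95.2258, -43.1044,  -0.0002,   0.0051,   0.    ]), 'ee_pos': array([ 0.1637, -0.6286,  0.199 ]), 'tcp_rot': array([[ 0.9677,  0.252 , -0.0002],
       [ 0.252 , -0.9677,  0.0011],
       [ 0.    , -0.0011, -1.    ]]), 'wrist_force': array([ 0.1296, -0.5203,  0.4515]), 'ft_torque': array([-0.0174, -0.0089,  0.0038]), 'grip_width': 0.08519023163330454}
[[-0.0143 -0.985   0.172   0.3616]
 [-0.9999  0.0143 -0.0012  0.0409]
 [-0.0013 -0.172  -0.9851  1.441 ]
 [ 0.      0.      0.      1.    ]] [387.327  387.327  256.8525 193.6506]
[[ 0.7501  0.4552 -0.4797  1.2107]
 [ 0.6613 -0.5188  0.5418 -0.6597]
 [-0.0022 -0.7236 -0.6902  0.9433]
 [ 0.      0.      0.      1.    ]] [406.9782 406.9782 256.4916 189.9973]
```

View pics/t0.png

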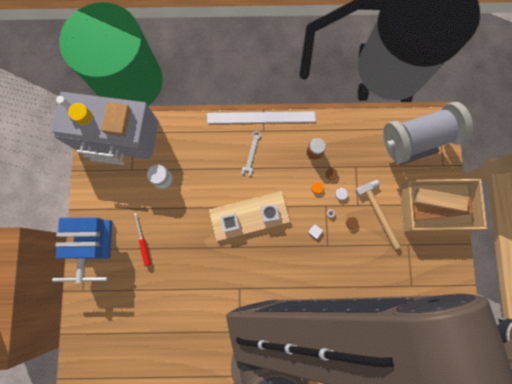

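View pics/s0.png

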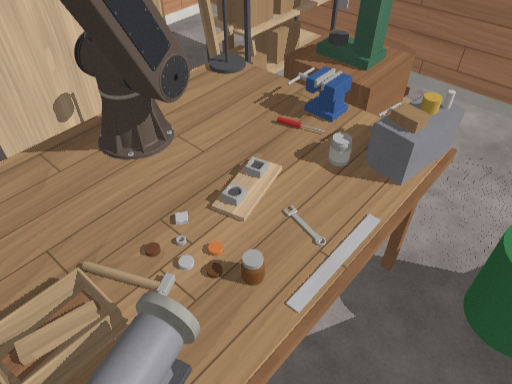

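Top view: the round die is at (271,213) and the square die at (231,223). Things that could be taken for the round blank: silver disc (342,194), orange disc (317,188), brown discs (331,173) and (351,222), spacer ring (331,213), square blank (316,232). By the description it is the silver disc. In the scene view that is (187,262), and the round die is at (235,192).

```bash
python3 - <<'E'
from h import *
np.set_printoptions(precision=4,suppress=True)
def blob(f,seed,R=14):
    im=load(f)[0]; hsv=cv2.cvtColor(im,cv2.COLOR_RGB2HSV)
    m=((hsv[...,1]<60)&(hsv[...,2]>130)).astype(np.uint8)
    n,l,st,c=cv2.connectedComponentsWithStats(m)
    i=min((i for i in range(1,n) if st[i,4]>15),key=lambda i:np.hypot(*(c[i]-seed)))
    return c[i],st[i]
for nm,a,b in(('blank',(342,194),(187,262)),('sqblank',(316,232),(181,218))):
    ca,sa=blob('t0',a);cb,sb=blob('s0',b);print(nm,ca,sa,cb,sb,tri('t0',ca,'s0',cb),onz('t0',ca,.016),onz('s0',cb,.016))
print('die',tri('t0',(270.5,212.5),'s0',(235,191)),onz('t0',(270.5,212.5),.04))
c=r.get_calibration('wrist');print(c); s=r.observe();T=np.eye(4);T[:3,:3]=s['tcp_rot'];T[:3,3]=s['ee_pos'];print(np.linalg.inv(T)@c['cam_to_world'])
E
```

```text
blank [341.3833 193.65  ] [335 188  13  12 120] [186.268  261.8299] [178 255  17  16 194] (array([ 0.6072, -0.277 ,  0.0109]), np.float64(0.0014671396666165472)) [ 0.6059 -0.2764  0.016 ] [ 0.6109 -0.2785  0.016 ]
sqblank [315.2137 231.2824] [308 225  15  14 131] [181.2278 217.6646] [175 211  13  14 158] (array([ 0.4677, -0.174 ,  0.0089]), np.float64(0.0003839410852369502)) [ 0.4671 -0.1731  0.016 ] [ 0.4735 -0.1776  0.016 ]
die (array([ 0.5372, -0.0069,  0.0466]), np.float64(0.006281735841081542)) [ 0.5359 -0.0095  0.04  ]
{'fx': 328.90227393057324, 'fy': 328.90227393057324, 'cx': 254.8325379658527, 'cy': 187.5374093280909, 'cam_to_world': array([[ 0.2516, -0.9301, -0.2677,  0.2314],
       [-0.9678, -0.242 , -0.069 , -0.6113],
       [-0.0006,  0.2764, -0.961 ,  0.3729],
       [ 0.    ,  0.    ,  0.    ,  1.    ]])}
[[-0.0004 -0.961  -0.2765  0.0699]
 [ 1.     -0.0005  0.0004  0.0001]
 [-0.0005 -0.2765  0.961  -0.1739]
 [ 0.      0.      0.      1.    ]]
```

The silver disc triangulates to (0.607, -0.277) at about bench height, as expected for the round blank. I'm moving the wrist camera over it.

```bash
python3 -m inch '[[0.5,-0.22,0,0,0,0],[1,-0.44,0,0,0,0]]' 0
python3 -m inch '[[0.5,-0.22,0,0,0,0],[1,-0.44,0,0,0,0]]' 
python3 -m inch '[[0.5,-0.22,0,0,0,0],[1,-0.44,0,0,0,0]]' 
python3 -m inch '[[0.5,-0.22,0.1,0,0,0],[1,-0.44,0.3,0,0,0]]' 
python3 -m inch '[[0.5,-0.22,0.1,0,0,0],[1,-0.48,0.3,0,0,0]]' 
python3 -m inch '[[0.17,-0.03,0,0,0,0],[0.17,-0.03,0,0,0,0],[0.17,-0.03,0,0,0,0],[0.17,-0.03,0,0,0,0]]' 
python3 - <<'E'
from h import *
snap('wrist','w1'); s=r.observe();print(s['time_s'],s['ee_pos'],s['tcp_rot'])
E
```

```text
time_s: 0.35
ee_pos: [0.25, -0.5603, 0.1991]
tcp_rot: [[0.968, 0.251, -0.0], [0.251, -0.968, 0.001], [0.0, -0.001, -1.0]]
wrist_force: [0.9, 0.3, -0.3]
grip_width: 0.0853
time_s: 0.6
ee_pos: [0.3363, -0.4921, 0.1994]
tcp_rot: [[0.968, 0.252, -0.0], [0.252, -0.968, 0.0], [-0.0, -0.0, -1.0]]
wrist_force: [0.6, -0.9, -0.2]
grip_width: 0.0855
time_s: 0.85
ee_pos: [0.422, -0.4242, 0.1994]
tcp_rot: [[0.968, 0.252, -0.0], [0.252, -0.968, 0.0], [-0.0, -0.0, -1.0]]
wrist_force: [0.6, -0.8, 0.6]
grip_width: 0.0852
time_s: 1.1
ee_pos: [0.5082, -0.3569, 0.1698]
tcp_rot: [[0.968, 0.252, 0.001], [0.252, -0.968, -0.001], [0.001, 0.001, -1.0]]
wrist_force: [0.2, -1.9, -0.1]
grip_width: 0.0854
time_s: 1.35
ee_pos: [0.5929, -0.2852, 0.1394]
tcp_rot: [[0.968, 0.252, 0.001], [0.252, -0.968, -0.0], [0.001, 0.001, -1.0]]
wrist_force: [0.6, -1.2, -0.2]
grip_width: 0.0853
time_s: 1.85
ee_pos: [0.6062, -0.2801, 0.14]
tcp_rot: [[0.968, 0.251, 0.0], [0.251, -0.968, -0.0], [0.0, 0.0, -1.0]]
wrist_force: [-0.2, -0.1, -0.1]
grip_width: 0.0853
1.9 [ 0.60623315 -0.28000493  0.14002166] [[ 9.68061477e-01  2.50712821e-01  2.42764351e-04]
 [ 2.50712875e-01 -9.68061467e-01 -2.24968112e-04]
 [ 1.78608424e-04  2.78647111e-04 -9.99999945e-01]]
```

View pics/w1.png

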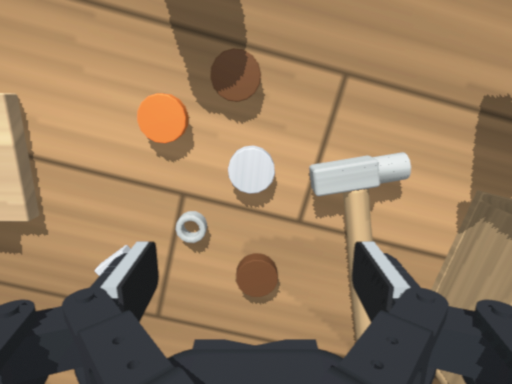

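The wrist view shows the plain silver disc at (251,169). The orange (162,118) and brown discs (236,75), (257,275), the ring (191,227) and the hammer (310–410,175) are separate. The hammer is close on the jaw side, so I'll go in with the jaws only partly open. I'll measure the disc and take a second wrist view further down to get its height.

```bash
cat >> h.py <<'E'
def disc(f,seed):
    im=load(f)[0]; hsv=cv2.cvtColor(im,cv2.COLOR_RGB2HSV)
    m=((hsv[...,1]<50)&(hsv[...,2]>120)).astype(np.uint8)
    n,l=cv2.connectedComponents(m); k=l[int(seed[1]),int(seed[0])]
    c=max(cv2.findContours((l==k).astype(np.uint8),0,cv2.CHAIN_APPROX_NONE)[0],key=len)
    return cv2.fitEllipse(c)
def totool(p):
    s=r.observe(); return s['tcp_rot'].T@(np.array(p)-s['ee_pos'])
E
python3 -m inch '[[-0.2,0.0,0,0,0,0],[-0.4,0.0,0,0,0,0],[-0.4,0.0,0,0,0,0],[-0.4,0.0,0,0,0,0]]' 70
python3 - <<'E'
from h import *
snap('wrist','w2')
p=onz('w1',disc('w1',(251,169))[0],.016)
_,M,k=load('w2'); c=np.linalg.inv(M)@np.r_[p,1]; uv=k[:2]*c[:2]/c[2]+k[2:]
e1,e2=disc('w1',(251,169)),disc('w2',uv)
print(e1,e2,p,onz('w2',e2[0],.016),tri('w1',e1[0],'w2',e2[0]),totool(p))
E
```

```text
time_s: 2.4
ee_pos: [0.5685, -0.2895, 0.1399]
tcp_rot: [[0.968, 0.251, 0.001], [0.251, -0.968, -0.0], [0.001, 0.0, -1.0]]
wrist_force: [-0.0, 0.1, -0.9]
grip_width: 0.0621
((251.03164672851562, 169.39056396484375), (46.013423919677734, 47.59447479248047), 170.31239318847656) ((251.31137084960938, 128.0594024658203), (47.71371841430664, 48.90658950805664), 171.04263305664062) [ 0.60695831 -0.27647276  0.016     ] [ 0.60612084 -0.27670449  0.016     ] (array([ 0.60543737, -0.27680096,  0.00920371]), np.float64(2.474632374802969e-05)) [ 0.04024665 -0.00280706  0.12384536]
```

Both wrist views agree to within 1 mm: centre (0.6065, -0.2766). The short-baseline height of 9 mm matches a 16 mm disc within its error. Now I'll descend so the fingertips take only the top 6–7 mm of the disc.

```bash
python3 -m inch '[[0.3,-0.03,0.3,0,0,0],[0.4,-0.03,0.7,0,0,0],[0.4,-0.03,0.85,0,0,0],[0.4,-0.03,0.85,0,0,0]]'
python3 -m inch '[[0,0,0.25,0,0,0],[0,0,0.47,0,0,0],[0,0,0.47,0,0,0],[0,0,0.47,0,0,0]]'
python3 -m inch '[[0,0,0,0,0,0],[0,0,0,0,0,0],[0,0,0,0,0,0],[0,0,0,0,0,0],[0,0,0,0,0,0]]' 255 30
python3 -m inch '[[0,0,-0.2,0,0,0],[0,0,-0.6,0,0,0],[0,0,-1,0,0,0],[0,0,-1,0,0,0],[0,0,-1,0,0,0]]'
python3 - <<'E'
from h import *
snap('wrist','w3')
E
```

```text
time_s: 2.95
ee_pos: [0.6054, -0.2758, 0.0538]
tcp_rot: [[0.968, 0.252, -0.002], [0.252, -0.968, 0.001], [-0.002, -0.001, -1.0]]
wrist_force: [0.4, -0.7, 0.1]
grip_width: 0.0621
time_s: 3.45
ee_pos: [0.6069, -0.2768, 0.0094]
tcp_rot: [[0.968, 0.252, 0.002], [0.252, -0.968, -0.001], [0.001, 0.001, -1.0]]
wrist_force: [0.1, 0.3, -0.4]
grip_width: 0.0619
time_s: 4.08
ee_pos: [0.6062, -0.2761, 0.0076]
tcp_rot: [[0.968, 0.252, -0.0], [0.252, -0.968, 0.0], [-0.0, -0.0, -1.0]]
wrist_force: [-0.3, -0.3, -0.4]
grip_width: -0.0
time_s: 4.7
ee_pos: [0.6061, -0.2761, 0.1082]
tcp_rot: [[0.968, 0.252, 0.001], [0.252, -0.968, -0.0], [0.0, 0.0, -1.0]]
wrist_force: [0.2, -0.0, -0.2]
grip_width: 0.0001
```

View pics/w3.png

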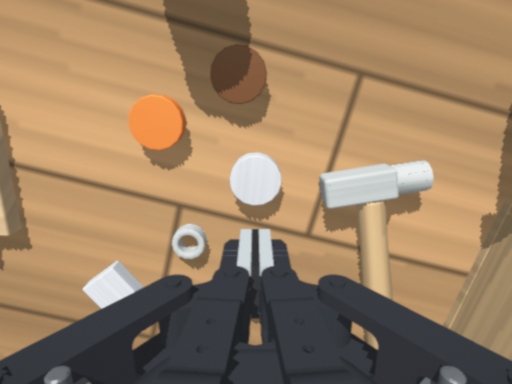

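The jaws shut without the disc, which still lies at (256,179). I'll measure whether it moved and how high its top really is.

```bash
python3 - <<'E'
from h import *
np.set_printoptions(precision=4,suppress=True)
fs={'w1':(251,169),'w2':(251,128),'w3':(256,179)}
E={f:disc(f,s) for f,s in fs.items()}
for f,e in E.items():
    _,M,k=load(f); u=e[0]; d=k[0]*.044/max(e[1]); p=M@np.r_[(u[0]-k[2])/k[0]*d,(u[1]-k[3])/k[1]*d,d,1]
    print(f,e,'bysize',p[:3],onz(f,u,.016),onz(f,u,.008))
print(tri('w1',E['w1'][0],'w3',E['w3'][0]),tri('w2',E['w2'][0],'w3',E['w3'][0]))
_,M,k=load('w3');c=np.linalg.inv(M)@np.r_[r.observe()['ee_pos'],1];print('tcp px',k[:2]*c[:2]/c[2]+k[2:])
E
```

```text
w1 ((251.03164672851562, 169.39056396484375), (46.013423919677734, 47.59447479248047), 170.31239318847656) bysize [ 0.6072 -0.2764  0.017 ] [ 0.607  -0.2765  0.016 ] [ 0.6052 -0.2768  0.008 ]
w2 ((251.31137084960938, 128.0594024658203), (47.71371841430664, 48.90658950805664), 171.04263305664062) bysize [ 0.606  -0.2767  0.0146] [ 0.6061 -0.2767  0.016 ] [ 0.6053 -0.2768  0.008 ]
w3 ((255.1133270263672, 178.78494262695312), (50.8497314453125, 52.74317932128906), 174.88572692871094) bysize [ 0.6073 -0.2763  0.0164] [ 0.6072 -0.2763  0.016 ] [ 0.6052 -0.2768  0.008 ]
(array([ 0.605 , -0.2769,  0.0072]), np.float64(1.668203211025775e-05)) (array([ 0.6054, -0.2768,  0.0088]), np.float64(6.196476617496094e-05))
tcp px [254.1171 221.1479]
```

The disc has not moved, and its top is at 16 mm by apparent size. The fingertips therefore passed above it, so the real tips sit behind the nominal TCP. I'll check this in one crop of the fingers, shut (w3) and at 62 mm (w2).

```bash
python3 - <<'E'
import cv2,numpy as np
a=cv2.imread('pics/w3.png')[190:340,180:330];b=cv2.imread('pics/w2.png')[190:340,110:400]
f=lambda x:cv2.resize(x,None,fx=1.8,fy=1.8,interpolation=cv2.INTER_CUBIC)
cv2.imwrite('pics/c1.png',np.hstack([f(a),f(b)]))
E
```

```text
(no output)
```

View pics/c1.png

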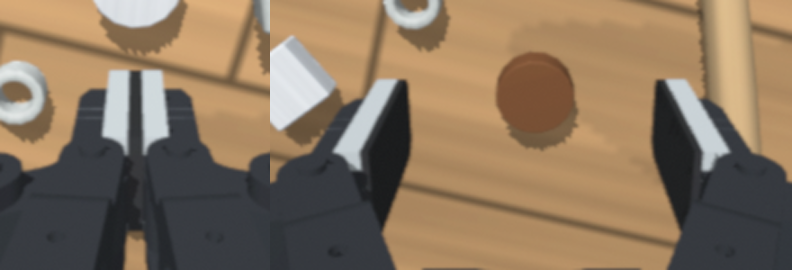

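Crop: the shut pad ends are at about (240–271, 229). At 62 mm open, the inner corners are at (188,234) and (323,234). From the known 62 mm spacing, the real tips are about 35 mm behind the reported TCP at that opening (about 30 mm when shut). That explains the miss. I'll go down again in checked steps, correcting for this.

```bash
python3 -m inch '[[0,0,0,0,0,0],[0,0,0.3,0,0,0],[0,0,0.7,0,0,0],[0,0,1,0,0,0],[0,0,1,0,0,0]]' 70
python3 -m inch '[[0,0,0.1,0,0,0],[0,0,0.17,0,0,0],[0,0,0.17,0,0,0],[0,0,0.17,0,0,0]]'
python3 -m inch '[[0,0,0.06,0,0,0],[0,0,0.11,0,0,0],[0,0,0.15,0,0,0],[0,0,0.15,0,0,0]]'
python3 -m inch '[[0,0,0,0,0,0],[0,0,0,0,0,0],[0,0,0,0,0,0],[0,0,0,0,0,0],[0,0,0,0,0,0]]' 255 30
```

```text
time_s: 5.38
ee_pos: [0.604, -0.275, 0.0047]
tcp_rot: [[0.968, 0.252, -0.005], [0.252, -0.968, 0.002], [-0.004, -0.004, -1.0]]
wrist_force: [-0.3, 0.1, -0.4]
grip_width: 0.0621
time_s: 5.88
ee_pos: [0.6065, -0.2763, -0.0089]
tcp_rot: [[0.968, 0.252, 0.001], [0.252, -0.968, -0.0], [0.0, 0.0, -1.0]]
wrist_force: [0.6, 0.5, -0.7]
grip_width: 0.062
time_s: 6.38
ee_pos: [0.6059, -0.276, -0.0249]
tcp_rot: [[0.968, 0.252, -0.001], [0.252, -0.968, 0.0], [-0.001, -0.001, -1.0]]
wrist_force: [0.5, -0.3, -0.6]
grip_width: 0.0621
time_s: 7.0
ee_pos: [0.6063, -0.2762, -0.0241]
tcp_rot: [[0.968, 0.252, 0.0], [0.252, -0.968, -0.0], [0.0, 0.0, -1.0]]
wrist_force: [-1.1, 0.5, 6.2]
grip_width: 0.0421
```

```bash
python3 -m inch '[[0,0,-0.1,0,0,0],[0,0,-0.4,0,0,0],[0,0,-0.8,0,0,0],[0,0,-1,0,0,0],[0,0,-1,0,0,0],[0,0,-1,0,0,0]]'
python3 - <<'E'
from h import *
snap('wrist','w4')
im=cv2.imread('pics/w4.png')[90:390,130:380];cv2.imwrite('pics/c2.png',cv2.resize(im,None,fx=2,fy=2))
E
```

```text
time_s: 7.75
ee_pos: [0.6055, -0.2758, 0.0745]
tcp_rot: [[0.968, 0.252, -0.001], [0.252, -0.968, 0.001], [-0.001, -0.001, -1.0]]
wrist_force: [-0.0, 0.0, -2.2]
grip_width: 0.0423
```

View pics/c2.png

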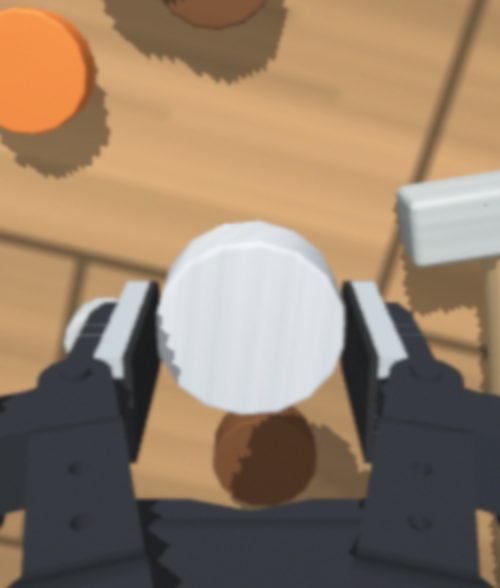

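The disc is held between the pads, with its top face centred at about (256,254) and on the tool axis (predicted 254.6). The 42.2 mm opening is about 2 mm under the disc's diameter. Now I'll carry it towards the round die and stop short so the wrist camera sees the recess.

```bash
python3 -m inch '[[-0.1,-0.4,-0.1,0,0,0],[-0.24,-0.92,-0.2,0,0,0]]'
python3 -m inch '[[-0.12,-0.46,0,0,0,0],[-0.24,-0.92,0,0,0,0]]'
python3 -m inch '[[-0.12,-0.46,0,0,0,0],[-0.24,-0.8,0,0,0,0],[-0.24,-0.92,0,0,0,0],[-0.24,-0.92,0,0,0,0],[-0.24,-0.92,0,0,0,0],[-0.24,-0.92,0,0,0,0]]'
python3 - <<'E'
from h import *
snap('wrist','w5')
E
```

```text
time_s: 8.05
ee_pos: [0.5588, -0.1926, 0.0942]
tcp_rot: [[0.968, 0.251, -0.002], [0.251, -0.968, 0.001], [-0.001, -0.001, -1.0]]
wrist_force: [0.8, 1.0, -1.0]
grip_width: 0.0418
time_s: 8.3
ee_pos: [0.5118, -0.1088, 0.0947]
tcp_rot: [[0.968, 0.252, -0.001], [0.252, -0.968, 0.0], [-0.001, -0.001, -1.0]]
wrist_force: [-0.1, 0.3, -0.4]
grip_width: 0.0424
time_s: 9.05
ee_pos: [0.4674, -0.0279, 0.0954]
tcp_rot: [[0.968, 0.251, 0.0], [0.251, -0.968, -0.0], [0.0, 0.0, -1.0]]
wrist_force: [-1.3, 0.5, -0.2]
grip_width: 0.0417
```

View pics/w5.png

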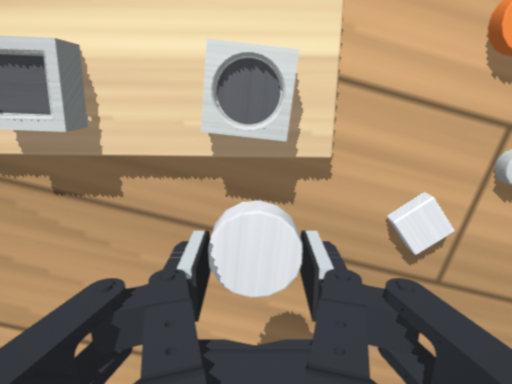

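View w5: the round recess mouth is at about (248,90) on the round die. The square die is at left (20,85), and the square blank is at (420,222). I'll crop the die to pick its top-face edges.

```bash
python3 - <<'E'
import cv2
im=cv2.imread('pics/w5.png')[25:155,185:315];cv2.imwrite('pics/c3.png',cv2.resize(im,None,fx=4.5,fy=4.5,interpolation=cv2.INTER_CUBIC))
E
```

```text
(no output)
```

View pics/c3.png

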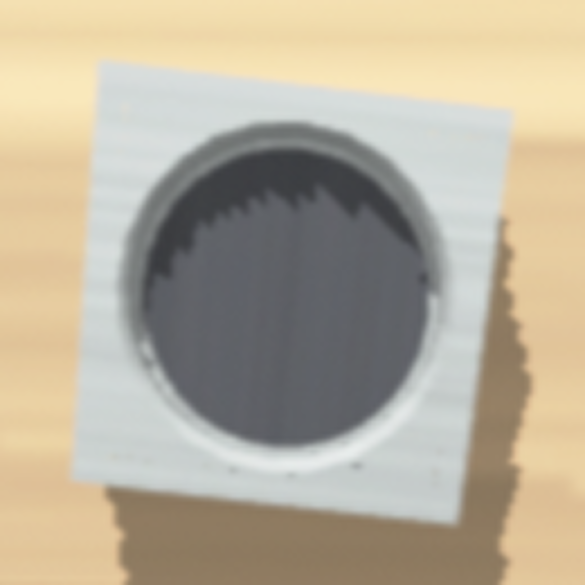

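The camera is straight above the die, so only its top face shows. Crop corners are about (98,60), (513,108), (458,523) and (72,480). The mouth's outer ring spans x 120–447 and y 122–472.

```bash
python3 - <<'E'
from h import *
np.set_printoptions(precision=4,suppress=True)
px=lambda x,y:((x+.5)/4.5-.5+185,(y+.5)/4.5-.5+25)
C=[px(*c) for c in((98,60),(513,108),(458,523),(72,480))]
im=load('w5')[0]; g=cv2.cvtColor(im,cv2.COLOR_RGB2GRAY)
h=cv2.cvtColor(im,cv2.COLOR_RGB2HSV)
m=(h[...,1]<60).astype(np.uint8); m[:25]=0;m[160:]=0;m[:,:185]=0;m[:,320:]=0
c=max(cv2.findContours(cv2.morphologyEx(m,cv2.MORPH_OPEN,np.ones((5,5))),0,1)[0],key=cv2.contourArea)
print('mask rect',cv2.minAreaRect(c),cv2.approxPolyDP(c,6,True).reshape(-1,2).tolist())
P=np.array([onz('w5',u,.048) for u in C]); print(P, 'sides',[np.linalg.norm(P[i]-P[(i+1)%4]) for i in range(4)],'ctr',P.mean(0))
print('mouth',onz('w5',px(283.5,297),.048))
for i in range(4):
    d=P[(i+1)%4]-P[i];print('edge deg',np.degrees(np.arctan2(d[1],d[0])))
s=r.observe();print(s['ee_pos'],np.degrees(np.arctan2(s['tcp_rot'][1,1],s['tcp_rot'][0,1])),totool(P.mean(0)),totool(onz('w5',px(283.5,297),.048)))
# height from second view: top cam / scene
print(tri('w5',px(283.5,297),'t0',(270.5,212.5)),tri('w5',px(283.5,297),'s0',(235,191)))
# in-hand disc check
print('joint6',s['joints'])
E
```

```text
mask rect ((247.02919006347656, 89.58029174804688), (94.87055969238281, 95.36725616455078), 6.581944942474365) [[206, 38], [200, 131], [286, 141], [299, 49]]
[[ 0.5592  0.0267  0.048 ]
 [ 0.5677 -0.0303  0.048 ]
 [ 0.5104 -0.0389  0.048 ]
 [ 0.5022  0.0183  0.048 ]] sides [np.float64(0.05764396448175332), np.float64(0.057877185675813465), np.float64(0.057754232572528603), np.float64(0.057632312992917455)] ctr [ 0.5349 -0.0061  0.048 ]
mouth [ 0.5353 -0.0057  0.048 ]
edge deg -81.57574008753778
edge deg -171.53247530368526
edge deg 98.18130912783937
edge deg 8.35860048434846
[ 0.4673 -0.0278  0.0955] -75.45472896534692 [ 0.0709 -0.0041  0.0475] [ 0.0714 -0.0044  0.0475]
(array([ 0.5346, -0.0074,  0.0562]), np.float64(0.003375069189222367)) (array([ 0.5365, -0.0043,  0.0447]), np.float64(0.0034891154862326515))
joint6 [-0.1242  0.3815  2.1057 -0.0001  0.6544  1.1928]
```

The sides come out at 57.7 mm in the 48 mm plane, which confirms the top height. The centre is (0.5351, -0.0059) and the yaw 8.3°. I'll align the jaws to the die, move above it and check before lowering.

```bash
python3 -m inch '[[0.35,-0.02,0.1,0,0,0.03],[0.71,-0.046,0.2,0,0,0.069],[0.71,-0.046,0.45,0,0,0.069],[0.71,-0.046,0.62,0,0,0.069],[0.71,-0.046,0.62,0,0,0.069],[0.71,-0.046,0.62,0,0,0.069],[0.71,-0.046,0.62,0,0,0.069]]'
python3 - <<'E'
from h import *
snap('wrist','w6');s=r.observe();print(s['ee_pos'],np.degrees(np.arctan2(s['tcp_rot'][1,1],s['tcp_rot'][0,1])),totool((.5351,-.0059,.016)))
snap('scene','s1')
a=cv2.imread('pics/w6.png')[130:330,150:360];b=cv2.imread('pics/s1.png')[130:250,180:300]
cv2.imwrite('pics/c4.png',np.hstack([cv2.resize(a,(420,400)),cv2.resize(b,(400,400),interpolation=cv2.INTER_CUBIC)])[:, :800])
E
```

```text
time_s: 9.98
ee_pos: [0.5349, -0.005, 0.0344]
tcp_rot: [[0.989, 0.146, 0.001], [0.146, -0.989, -0.0], [0.001, 0.0, -1.0]]
wrist_force: [0.1, -0.1, -0.1]
grip_width: 0.0421
[ 0.53492495 -0.00496455  0.03437064] -81.61799858841138 [1.51999630e-05 9.46138404e-04 1.83709167e-02]
```

View pics/c4.png

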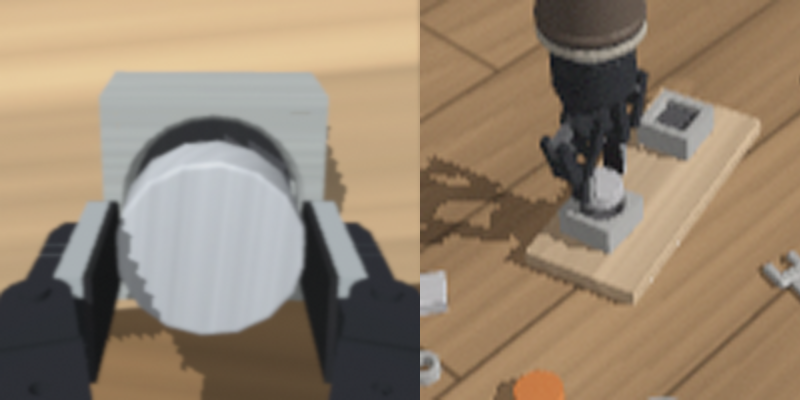

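The blank hangs over the recess, and the jaws are square to the die within 0.2°. The lateral error left is about 0.5 mm. I'll lower it into the mouth and check the force.

```bash
python3 -m inch '[[0,0.005,0.04,0,0,0],[0,0.005,0.08,0,0,0],[0,0.005,0.12,0,0,0],[0,0.005,0.12,0,0,0],[0,0.005,0.12,0,0,0]]'
python3 -m inch '[[0,0,0.02,0,0,0],[0,0,0.04,0,0,0],[0,0,0.04,0,0,0],[0,0,0.04,0,0,0]]'
python3 - <<'E'
from h import *
s=r.observe();print(s['wrist_force'],s['ft_torque'],totool((.5351,-.0059,.016)))
E
```

```text
time_s: 10.7
ee_pos: [0.5347, -0.0053, 0.0215]
tcp_rot: [[0.989, 0.146, 0.0], [0.146, -0.989, -0.0], [0.0, 0.0, -1.0]]
wrist_force: [2.0, -0.9, -0.4]
grip_width: 0.0414
time_s: 11.2
ee_pos: [0.5348, -0.0054, 0.0177]
tcp_rot: [[0.989, 0.146, 0.0], [0.146, -0.989, -0.0], [0.0, 0.0, -1.0]]
wrist_force: [3.8, -1.5, 0.6]
grip_width: 0.0419
[ 3.83653575 -1.46491297  0.55148709] [-0.29389587 -0.73526758  0.01605263] [0.00021244 0.00057196 0.00165575]
```

Lateral force is only about 4 N and there is no vertical load, so the blank is inside the recess. I'll release it, rise a little and look.

```bash
python3 -m inch '[[0,0,0,0,0,0],[0,0,0,0,0,0],[0,0,0,0,0,0],[0,0,0,0,0,0],[0,0,0,0,0,0]]' 0
python3 -m inch '[[0,0,-0.2,0,0,0],[0,0,-0.6,0,0,0],[0,0,-0.6,0,0,0],[0,0,-0.6,0,0,0],[0,0,-0.6,0,0,0]]'
python3 - <<'E'
from h import *
snap('wrist','w7');snap('scene','s2');s=r.observe();print(s['ee_pos'],totool((.5351,-.0059,.016)))
a=cv2.imread('pics/w7.png')[130:330,150:360];b=cv2.imread('pics/s2.png')[130:250,180:300]
cv2.imwrite('pics/c5.png',np.hstack([cv2.resize(a,(420,400)),cv2.resize(b,(400,400),interpolation=cv2.INTER_CUBIC)])[:, :800])
E
```

```text
time_s: 11.82
ee_pos: [0.5345, -0.0053, 0.0176]
tcp_rot: [[0.989, 0.146, -0.0], [0.146, -0.989, 0.0], [-0.0, -0.0, -1.0]]
wrist_force: [-0.5, -0.6, 0.3]
grip_width: 0.0854
time_s: 12.45
ee_pos: [0.5339, -0.0053, 0.0767]
tcp_rot: [[0.989, 0.146, -0.002], [0.146, -0.989, 0.0], [-0.001, -0.0, -1.0]]
wrist_force: [-0.2, -0.3, -0.5]
grip_width: 0.0852
[ 0.53397964 -0.00527893  0.0768031 ] [0.00110439 0.00079741 0.06080134]
```

View pics/c5.png

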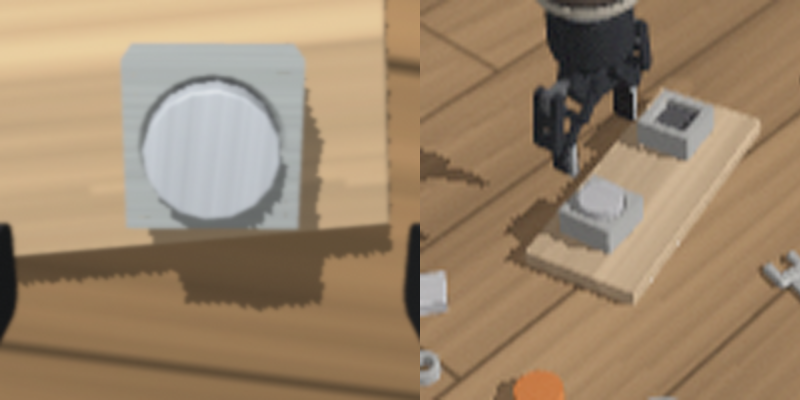

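View c5: the blank lies in the recess, with its top face centred at about full-image (256,206), jaws open and clear. I'll check its size and centre numerically against the seated prediction.

```bash
python3 - <<'E'
from h import *
np.set_printoptions(precision=4,suppress=True)
im,M,k=load('w7'); g=cv2.GaussianBlur(cv2.cvtColor(im,cv2.COLOR_RGB2GRAY),(3,3),0).astype(int)
print(g[206,215:305:2]); print(g[165:250:2,256]); print(im[206,256],im[206,218])
sub=im[130:330,150:360].astype(int); m=((sub[...,2]-sub[...,0]>6)&(sub.sum(2)>480)).astype(np.uint8)
m=cv2.morphologyEx(m,cv2.MORPH_OPEN,np.ones((5,5)))
c=max(cv2.findContours(m,0,cv2.CHAIN_APPROX_NONE)[0],key=cv2.contourArea);e=cv2.fitEllipse(cv2.convexHull(c));u=np.array(e[0])+[150,130]
print(u,e,'z56',onz('w7',u,.056),'exp (.5351,-.0059)')
for z in(.048,.056,.064):
    P=np.array([[.5351+.022*np.cos(t),-.0059+.022*np.sin(t),z,1] for t in np.linspace(0,6.28,60)]);q=(np.linalg.inv(M)@P.T);uv=k[:2,None]*q[:2]/q[2]+k[2:,None]
    print(z,uv.min(1),uv.max(1))
E
```

```text
[178 177 163 174 199 201 201 197 195 192 193 195 194 192 189 192 194 196
 197 195 193 193 197 197 195 192 192 195 195 197 198 197 197 195 192 192
 192 169 169 173 174 174 164 126 111]
[174 138 104 171 201 219 210 202 201 201 200 198 198 198 197 197 196 195
 195 194 193 192 192 192 192 192 192 192 192 193 193 193 193 193 193 193
 187 142 109 106 106 107  97]
[189 193 200] [170 177 175]
[255.0242 204.919 ] ((105.0241928100586, 74.91895294189453), (67.8887710571289, 68.20746612548828), 81.2630386352539) z56 [ 0.5365 -0.0052  0.056 ] exp (.5351,-.0059)
0.048 [221.8957 169.969 ] [289.6452 234.1697]
0.056 [220.667  172.9507] [290.946  239.3057]
0.064 [219.3431 176.1708] [292.3478 244.8279]
```

The measured outline (u 222–288, top face v about 175–238) matches a seated blank (top at 56 mm), not a raised one. Now I'll straddle the die, tips a few mm above the board, and grip it.

```bash
python3 -m inch '[[0.008,0.005,0.2,0,0,0],[0.008,0.005,0.5,0,0,0],[0.008,0.005,0.75,0,0,0],[0.008,0.005,0.84,0,0,0],[0.008,0.005,0.84,0,0,0],[0.008,0.005,0.84,0,0,0]]' 0
python3 -m inch '[[0,0,0,0,0,0],[0,0,0,0,0,0],[0,0,0,0,0,0],[0,0,0,0,0,0],[0,0,0,0,0,0],[0,0,0,0,0,0]]' 255 80
python3 -m inch '[[0,0,-0.02,0,0,0],[0,0,-0.04,0,0,0],[0,0,-0.06,0,0,0],[0,0,-0.08,0,0,0],[0,0,-0.1,0,0,0],[0,0,-0.1,0,0,0],[0,0,-0.1,0,0,0]]'
```

```text
time_s: 13.3
ee_pos: [0.536, -0.0057, -0.0057]
tcp_rot: [[0.989, 0.146, 0.001], [0.146, -0.989, -0.0], [0.001, 0.0, -1.0]]
wrist_force: [0.5, 0.1, -0.8]
grip_width: 0.0855
time_s: 14.05
ee_pos: [0.5359, -0.0056, -0.0054]
tcp_rot: [[0.989, 0.146, 0.001], [0.146, -0.989, 0.0], [0.001, 0.0, -1.0]]
wrist_force: [-3.1, 2.0, 15.6]
grip_width: 0.0561
time_s: 14.92
ee_pos: [0.5354, -0.0057, 0.0036]
tcp_rot: [[0.989, 0.146, -0.0], [0.146, -0.989, 0.0], [-0.0, -0.0, -1.0]]
wrist_force: [1.3, 0.0, -9.2]
grip_width: 0.0563
```

The die is held: opening 56.2 mm, with the same 2 mm offset as before, and 9 N of load, which fits its weight. I'll raise it gently to about 15 cm and check.

```bash
python3 -m inch '[[0,0,-0.05,0,0,0],[0,0,-0.15,0,0,0],[0,0,-0.25,0,0,0],[0,0,-0.35,0,0,0],[0,0,-0.45,0,0,0],[0,0,-0.55,0,0,0],[0,0,-0.62,0,0,0],[0,0,-0.62,0,0,0]]'
python3 -m inch '[[0,0,-0.05,0,0,0],[0,0,-0.15,0,0,0],[0,0,-0.25,0,0,0],[0,0,-0.35,0,0,0],[0,0,-0.45,0,0,0],[0,0,-0.55,0,0,0],[0,0,-0.6,0,0,0],[0,0,-0.6,0,0,0],[0,0,-0.6,0,0,0],[0,0,-0.6,0,0,0]]'
python3 - <<'E'
from h import *
snap('wrist','w8');snap('scene','s3');s=r.observe();print(s['ee_pos'],s['wrist_force'],s['ft_torque'])
a=cv2.imread('pics/w8.png')[170:370,150:360];b=cv2.imread('pics/s3.png')[80:240,160:320]
cv2.imwrite('pics/c6.png',np.hstack([cv2.resize(a,(400,380)),cv2.resize(b,(380,380),interpolation=cv2.INTER_CUBIC)]))
E
```

```text
time_s: 15.92
ee_pos: [0.5358, -0.0057, 0.0661]
tcp_rot: [[0.989, 0.146, 0.001], [0.146, -0.989, -0.0], [0.001, 0.0, -1.0]]
wrist_force: [0.9, 0.1, -8.8]
grip_width: 0.056
time_s: 17.18
ee_pos: [0.5352, -0.0057, 0.1252]
tcp_rot: [[0.989, 0.146, -0.001], [0.146, -0.989, 0.0], [-0.001, -0.0, -1.0]]
wrist_force: [0.0, 0.3, -8.9]
grip_width: 0.0564
[ 0.53529462 -0.0056959   0.12534694] [-0.2009351   0.68684514 -8.39493796] [ 0.01753688 -0.00665998 -0.02105811]
```

View pics/c6.png

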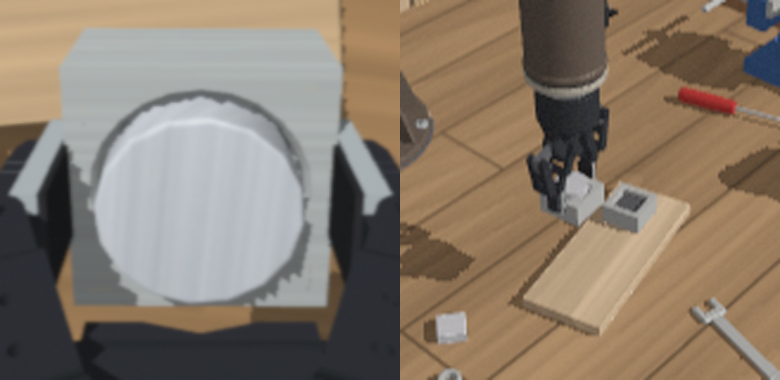

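View c6: the die is in the jaws, clear of the board, level, with the blank flat in its recess. The top front edge measures 146 px for 58 mm, which puts the underside at about 14.5 cm, against 14.9 cm from the lift travel. I'll settle briefly, check stillness and hand in.

```bash
python3 -m inch '[[0,0,0,0,0,0],[0,0,0,0,0,0],[0,0,0,0,0,0],[0,0,0,0,0,0]]'
python3 - <<'E'
from h import *
snap('wrist','w9');a,b=load('w8')[0][185:330,180:330],load('w9')[0][185:330,180:330]
s=r.observe();print(np.abs(a.astype(int)-b).mean(),abs(s['qvel']).max(),s['wrist_force'])
print(r.close_job())
E
```

```text
time_s: 17.77
ee_pos: [0.5354, -0.0057, 0.1256]
tcp_rot: [[0.989, 0.146, 0.0], [0.146, -0.989, 0.0], [0.0, 0.0, -1.0]]
wrist_force: [-0.4, 0.5, -9.0]
grip_width: 0.056
0.8026053639846743 0.0015500110977756344 [ 0.14526138 -0.70387293 -7.7522228 ]
the job is handed in; nothing more can be done
None
```

I put the silver round blank into the round die, let go of it, then gripped the die by its sides and lifted it. I handed the job in at about 18 s with the die held in the air; no verdict is reported.

**Last checks:**
- **Height:** the underside is 14.5 cm up by image size and 14.9 cm by lift travel.
- **Level and still:** the tool stood vertical, joint speeds were below 0.002 rad/s, and the last two wrist pictures, 0.6 s apart, were nearly identical.
- **Load:** about 8–9 N, slightly above the roughly 7.5 N expected for die and blank.
- **Blank:** after release, its outline matched a seated blank, with the centre about 1.5 mm from the measured recess centre. In the last view it still lay flat in the recess.

**What failed or disagreed:**
- **First grasp missed:** the jaws shut above the blank without touching it. The wrist pictures put the real fingertips 30–35 mm behind the reported TCP, which contradicts the description. I corrected for that and the next grasp held.
- **Grip opening:** it read about 2 mm under the true width on both the blank and the die.
- **Triangulated heights:** these were rough. The blank's top came out at 7–9 mm instead of 16, and the die's top at 45–56 mm instead of 48. I used image sizes to confirm them.
- **Bench:** nothing else was touched as far as I could see, but I did not measure the other objects again.

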